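Fit the sprung bridging link into its holder

TASK

Take the red sprung bridging link, squeeze its two ears together, lower it between the two end blocks of the grey link holder and let it spring out so that both brass tips sit in the recesses. Leave it seated upright in the holder and let go. Leave the blue link where it lies.

Things in the scene. Friction and masses are not known exactly. Their poses are not given: they have to be found in the camera images.
- red_grip (a point): RED link: sprung bar along its y, 192 mm long free, 24 wide (x), 24 high, 0.2 kg, flat underside on the table. Each half has an upright ear (36 wide, 5 thick, 24-66 above underside) and a brass end tip (16 wide, 8 high, 10 long, mid-height 12 above underside). Point: midway between the ears when free, 48 above underside, on the -y half; pinch at this height. Same if turned half round.
- red_plunger (a joint): Squeeze of the red link in m: 0 free, 0.032 at its firm stop, about 0.006 when seated. The ears' outer faces are 68 mm apart along y when free; pinched together from outside they stop at 36 mm and the link is 160 mm long. Spring 3 N free, 8 N at the stop: a 20-30 N pinch squeezes it fully.
- holder: Fixed link holder: grey base 70 (x) by 216 (y) by 10 mm with red stripe, a black block at each y end, tops at 60 (red disc to 64). Origin: centre of underside, on the table; z up. Blocks' inner faces are 172 apart; each has a recess 7 deep, 32 wide, 28-50 above the table, closed on top. Enter with red_grip at 75 mm height; let go, it springs out and drops to 68. Same if turned half round.
- blue_grip (a point): BLUE link, a bystander of the same shape and size as the red one, lying on the table; point and axes as for red_grip. To be left where it lies.

How it is judged:
By the outcome, as a careful person would: the job done as asked, in the order asked, and still so for the second after the job is handed in, with the robot touching nothing.
It also fails if it takes over 35 s, if anything falls off the work surface, if the arm or the gripper's body presses on something with over 40 N, if the wrist force passes 120 N, or if a joint passes its speed limit or range.

ROBOT

A 6-joint arm with a two-finger parallel gripper is mounted at the origin on the work surface. World frame = base frame: x ahead of the robot, y to its left, z up, the work surface at z = 0. Lengths are in mm, angles in rad, forces in N, time in s.
With the tool pointing down it reaches from about 350 to 775 mm from the base axis. Payload 7.3 kg.
Tool frame: the origin (TCP) lies at the very end of the fingers, on their centre line; the grasp point (between the pads) lies 19 mm behind it; z points along the fingers, y is the direction in which the jaws open and shut (so a half turn about z gives the same grasp; the last joint's range is limited). The gripper opens to 92 mm and grips with 3 to 60 N. Pads are 19 mm wide; open, the fingers measure 130 mm over their backs; the gripper's body (75 mm by 190 mm) begins 47 mm behind the grasp point.
Start: joints at [-1.374, 0.342, 1.524, -0, 1.275, -0.146], TCP at [176.489, -494.466, 226.741] pointing down, gripper open.
Joint ranges: [-2.53, 2.53], [-0.77, 2.02], [0.04, 2.7], [-1, 4.14], [0.28, 2.66], [-3.11, 3.11]. Speed limits (rad/s): [2.57, 2.57, 3.14, 3.14, 3.14, 3.14].

INTERFACE

Orientations are given as [roll, pitch, yaw] about the fixed x, y, z axes, in that order (R = Rz(yaw) Ry(pitch) Rx(roll)).
In Python, from plant import bot gives the robot as it stands.
- The arm moves only by the tool arm_command, never from a script. Its argument "targets" is a list of rows, each an object of numbers: "x", "y", "z": the shift along the world's x, y, z in cm; "roll": the turn about the world's z in rad. In form: [{"x": .., "y": .., "z": .., "roll": ..}, ...]. A call has 1 to 8 rows; each row is the pose to reach, as a shift and turn from the pose commanded when the call began; what a row does not reach only later rows make up. A row lasts 1/12 s, in which the tool goes at most 41.7 mm and 7.16 degrees, less where a joint would pass 70% of its speed; a pose out of reach is approached as far as the arm can. A call with a gripper value outside its range is refused whole. "fingers" is the opening, from 0 (shut) to 1 (fully open), set as the call begins (left out, the last holds). The fingers move at their own pace and stop on an object; the grip force is fixed at half the most. Time passes only in rows, so rows that repeat a pose let the fingers close. It gives the time, the measured TCP pose, the force and the opening at its end, in the units of the state.
- bot.get_obs(): the state, without advancing time (a new reading comes with each control period).
- bot.capture(name): name is "scene" or "top" or "wrist"; returns a dict with "img" (480x640x3 uint8, blue, green, red), "fx", "fy", "cx", "cy" (pixels), "k1" (the pictures are not rectified: a ray, as slopes to the right and down, at radius r is drawn at 1 + k1 r^2 times it, then the intrinsics apply), "position" and "rotation" of the camera in the world; the wrist camera has in their place "hand_eye" (4x4, takes a point from camera to tool coordinates, whose origin is the TCP and whose axes are the flange's). Camera axes: x right, y down, z forward; pixel columns grow to the right and rows downward; lengths in mm; the calibration is good to about 2 mm. A picture is of the moment at which its call begins: read the wrist's pose just before it. There is no depth.
- bot.close_job(): hands the job in, once; it reports no verdict.
The state is a dict: "time": time; "joint_positions": joint angles; "dq": joint speeds; "tau": joint torques, N m; "tool_pos": TCP position; "tcp_rot": TCP orientation; "contact_force": force on the tool from outside, world axes, zero at the start; "moment": the same for the moment, N m; "grip_width": finger opening in mm.
Only numpy, scipy, OpenCV 4.12 (cv2) and the standard library are available. Lean on these libraries where they do the work, as an engineer would, in place of code of your own. Each camera call takes 0.05 s, during which the arm holds its last target.

## Working session

There is one attempt and no reset: what is moved stays moved. The work goes in short steps, Python scripts to look and compute and a tool call to move; the robot and the scene stay as the last step left them, time stands still between calls to the robot, and variables do not carry over. Pictures are saved under pics/ and viewed, and the job is handed in when it is done.

Besides the shell and the picture viewer there is one more tool, called after "Call:" as name([rows], argument=value, ...), one row to a line, values as JSON. arm_command: Moves the arm, as the interface text tells. Its arguments: {"type":"object","properties":{"targets":{"type":"array","items":{"type":"object","properties":{"x":{"type":"number"},"y":{"type":"number"},"z":{"type":"number"},"roll":{"type":"number"}}}},"fingers":{"type":"number"}},"required":["targets"]}

```bash
mkdir -p pics; ls
python3 - <<'E'
from plant import bot
import cv2
o=bot.get_obs(); print({k:o[k] for k in('time','tool_pos','tcp_rot','grip_width','contact_force')})
for n in("top","scene"):
    c=bot.capture(n); cv2.imwrite(f"pics/{n}0.png",c["img"]); print(n,{k:c[k] for k in c if k!='img'})
E
```

```text
pics
{'time': 0.0, 'tool_pos': array([ 176.40584833, -494.04336511,  226.03733105]), 'tcp_rot': array([-3.14004816e+00, -2.43142397e-04,  3.42787897e-01]), 'grip_width': 91.92606231497537, 'contact_force': array([0.64864231, 0.5500807 , 0.50889157])}
top {'fx': 486.2779527595852, 'fy': 486.2779527595852, 'cx': 322.41121443691134, 'cy': 240.3330657785582, 'k1': -0.05318677936368367, 'position': array([461.23820959,  22.82367112, 804.13880978]), 'rotation': array([-2.99833214, -0.03871728, -1.55476347])}
scene {'fx': 456.3859269726389, 'fy': 456.3859269726389, 'cx': 322.2184174075475, 'cy': 236.05324482305784, 'k1': -0.10669973253236938, 'position': array([ 889.93688869, -179.89682372,  605.6255637 ]), 'rotation': array([-2.52313318, -0.01592712,  1.06880707])}
```

View pics/top0.png

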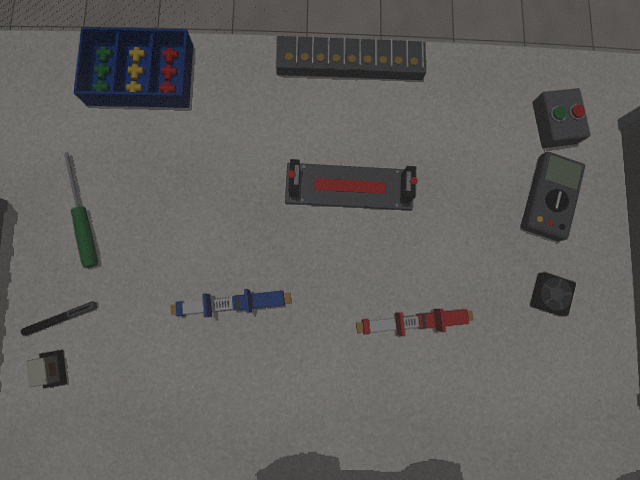

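View pics/scene0.png

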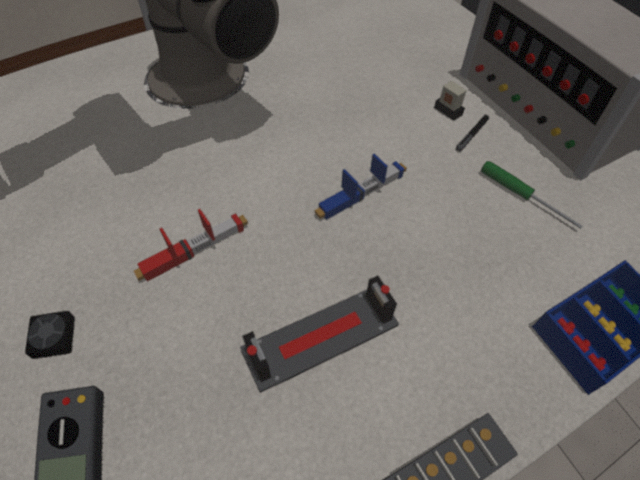

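Run:
```python
import cv2, numpy as np
t=cv2.imread("pics/top0.png"); s=cv2.imread("pics/scene0.png")
def z(im,x,y,w,h,f): return cv2.resize(im[y:y+h,x:x+w],None,fx=f,fy=f,interpolation=cv2.INTER_CUBIC)
a=z(t,345,285,150,55,5);b=z(t,280,150,150,65,5)
cv2.imwrite("pics/zt.png",np.clip(np.vstack([a,b])*1.0*1.5,0,255))
a=z(s,125,195,130,90,6);cv2.imwrite("pics/zs1.png",np.clip(a*1.5,0,255))
a=z(s,230,270,180,130,4.4);cv2.imwrite("pics/zs2.png",np.clip(a*1.5,0,255))
```

```text
[ WARN:0@0.066] global loadsave.cpp:1063 imwrite_ Unsupported depth image for selected encoder is fallbacked to CV_8U.
```

View pics/zt.png

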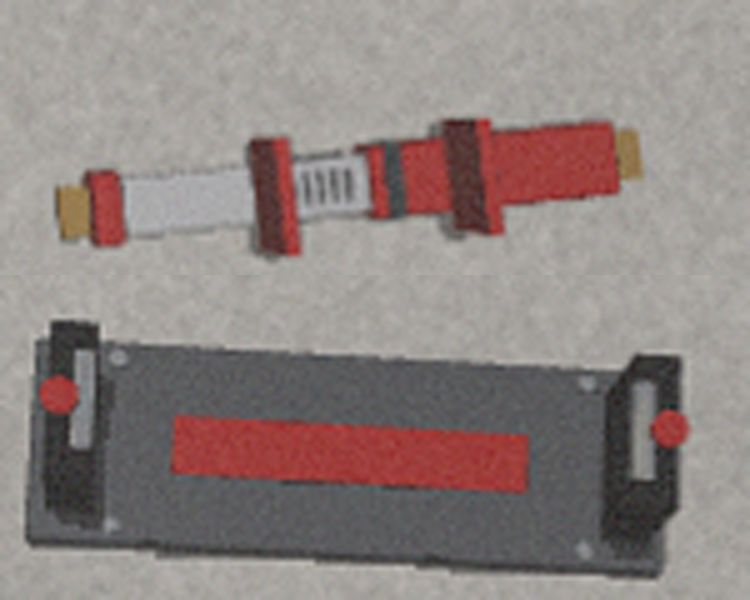

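View pics/zs1.png

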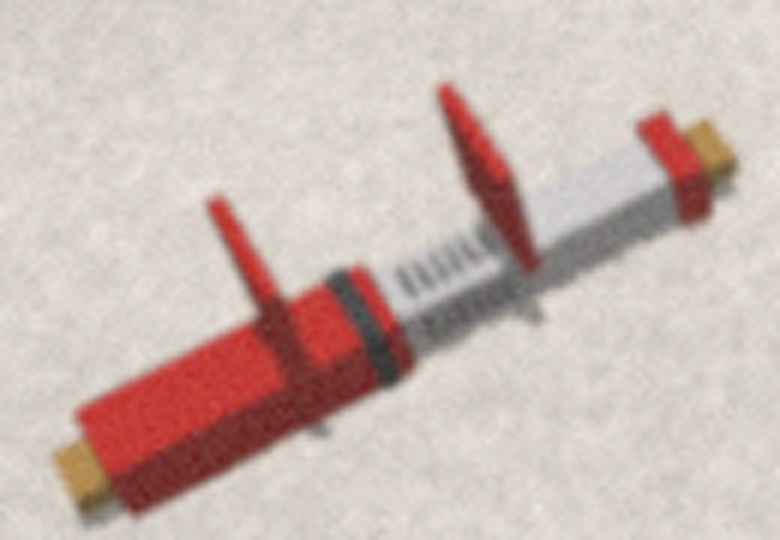

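View pics/zs2.png

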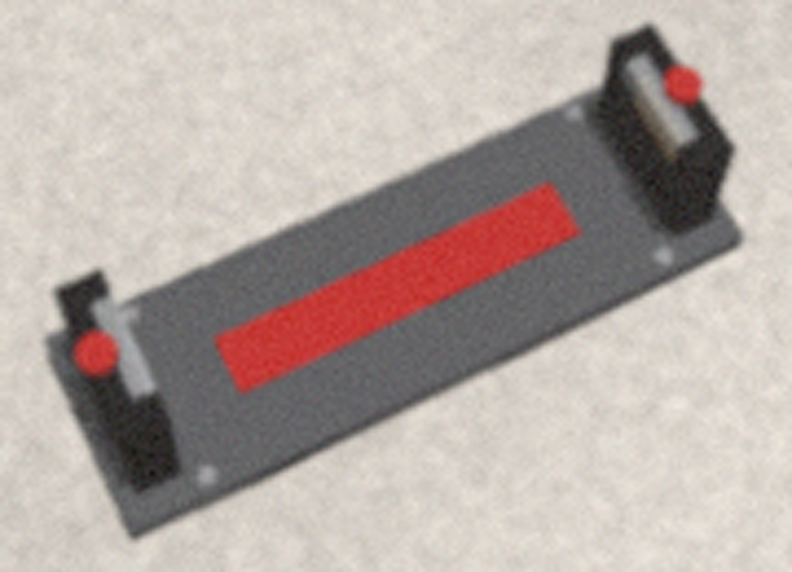

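```bash
cat > h.py <<'E'
import cv2, numpy as np
from scipy.spatial.transform import Rotation as R
from scipy.optimize import least_squares
C={'top':dict(f=486.2779527595852,cx=322.41121443691134,cy=240.3330657785582,k=-0.05318677936368367,p=[461.23820959,22.82367112,804.13880978],r=[-2.99833214,-0.03871728,-1.55476347]),
'scene':dict(f=456.3859269726389,cx=322.2184174075475,cy=236.05324482305784,k=-0.10669973253236938,p=[889.93688869,-179.89682372,605.6255637],r=[-2.52313318,-0.01592712,1.06880707])}
def proj(c,P):
    if isinstance(c,str): c=C[c]
    Rm=c['Rm'] if 'Rm' in c else R.from_euler('xyz',c['r']).as_matrix()
    q=(np.atleast_2d(P)-np.array(c['p']))@Rm
    s=q[:,:2]/q[:,2:]; s=s*(1+c['k']*(s**2).sum(1,keepdims=True))
    return s*c['f']+[c['cx'],c['cy']]
def place(v,P):
    x,y,a=v[:3]; P=np.array(P,float); c,s=np.cos(a),np.sin(a)
    return np.c_[x+c*P[:,0]-s*P[:,1],y+s*P[:,0]+c*P[:,1],P[:,2]]
def fit(obs,v0,nuis=False):
    # obs: list of (cam, P, uv); 
    def f(v):
        return np.concatenate([(proj(c,place(v,[P]))-uv)[0] for c,P,uv in obs])
    r=least_squares(f,v0,loss='soft_l1',x_scale=[10,10,.1]); return r.x,f(r.x).reshape(-1,2)
E
python3 - <<'E'
from h import *
def T(ox,oy,s): return lambda X,Y:((X+.5)/s-.5+ox,(Y+.5)/s-.5+oy)
a=T(345,285,5); b=lambda X,Y:T(280,150,5)(X,Y-275); s1=T(125,195,6); s2=T(230,270,4.4)
link=[('top',(8,-96,16),a(640,131)),('top',(-8,-96,16),a(638,180)),('top',(12,-86,24),a(612,123)),('top',(-12,-86,24),a(619,192)),
('top',(8,96,8),a(57,187)),('top',(-8,96,8),a(62,238)),('top',(18,29,66),a(291,138)),('top',(-18,29,66),a(300,253)),('top',(18,-34,66),a(490,120)),('top',(-18,-34,66),a(504,233))]
ls=[('scene',(-8,-96,16),s1(55,458)),('scene',(8,-96,8),s1(83,510)),('scene',(-12,-86,24),s1(77,412)),('scene',(12,-86,0),s1(135,518)),('scene',(8,96,16),s1(737,158)),('scene',(-8,96,16),s1(705,120)),('scene',(-18,31.5,66),s1(444,87)),('scene',(18,29,66),s1(497,175)),('scene',(-18,-31.5,66),s1(217,200))]
hold=[('top',(0,0,10),b(350,454)),('top',(35,108,10),b(38,340)),('top',(-35,108,0),b(27,546)),('top',(-35,-108,0),b(660,577))]
hs=[('scene',(0,0,10),s2(397,288)),('scene',(-35,-108,10),s2(48,340)),('scene',(35,-108,0),s2(135,538)),('scene',(35,108,0),s2(742,243))]
for n,o,v in (('link',[link,ls,link+ls],[310,-100,0.]),('hold',[hold,hs,hold+hs],[530,-20,0.])):
    for q in o:
        x,r=fit(q,v); print(n,x.round(3)); print(r.round(1).tolist())
E
```

```text
link [ 4.46357e+02 -1.57681e+02  1.09000e-01]
[[-0.7, -0.2], [1.0, -0.1], [0.3, -0.5], [0.8, 0.7], [-0.9, -0.0], [-0.9, -0.3], [-0.6, -0.2], [0.3, 0.7], [0.2, -0.6], [0.3, 0.6]]
link [ 4.44943e+02 -1.58187e+02  1.09000e-01]
[[-0.6, -0.4], [0.3, 1.1], [-0.8, -0.5], [0.2, 1.1], [0.2, -0.3], [0.7, -0.4], [-0.0, -0.6], [0.2, 1.1], [-0.3, -0.6]]
link [ 4.45883e+02 -1.57983e+02  1.09000e-01]
[[-0.5, 0.1], [1.2, 0.1], [0.5, -0.2], [1.0, 1.0], [-0.7, 0.3], [-0.7, 0.0], [-0.4, 0.1], [0.5, 1.1], [0.4, -0.3], [0.5, 0.9], [-0.3, -0.0], [0.6, 1.5], [-0.5, -0.1], [0.6, 1.5], [0.5, 0.1], [1.1, -0.0], [0.3, -0.2], [0.6, 1.5], [-0.0, -0.2]]
hold [ 6.70719e+02 -5.09080e+01 -2.40000e-02]
[[0.3, 0.0], [-0.4, -0.4], [-0.1, 0.2], [0.3, 0.1]]
hold [ 6.69394e+02 -5.03080e+01 -2.10000e-02]
[[0.9, -0.8], [-1.2, -0.7], [0.1, 1.7], [-0.0, 0.2]]
hold [ 6.70133e+02 -5.06130e+01 -2.30000e-02]
[[0.1, 0.4], [-0.6, -0.0], [-0.3, 0.6], [0.1, 0.4], [1.0, -0.3], [-1.2, -0.3], [-0.0, 2.2], [0.2, 0.8]]
```

Call:
arm_command([
  {"x": 26.95, "y": 33.6, "z": -4, "roll": -0.234},
  {"x": 26.95, "y": 33.6, "z": -4, "roll": -0.234},
  {"x": 26.95, "y": 33.6, "z": -4, "roll": -0.234},
  {"x": 26.95, "y": 33.6, "z": -4, "roll": -0.234},
  {"x": 26.95, "y": 33.6, "z": -4, "roll": -0.234},
  {"x": 26.95, "y": 33.6, "z": -4, "roll": -0.234},
  {"x": 26.95, "y": 33.6, "z": -4, "roll": -0.234},
  {"x": 26.95, "y": 33.6, "z": -4, "roll": -0.234},
], fingers=1)

```text
time: 0.77
tool_pos: [384.1, -234.7, 195.8]
tcp_rot: [-3.142, 0.0, 0.108]
contact_force: [0.4, -1.0, 0.6]
grip_width: 92.1
```

Call:
arm_command([
  {"x": 6.1, "y": 7.5, "z": -4.5},
  {"x": 6.1, "y": 7.5, "z": -4.5},
  {"x": 6.1, "y": 7.5, "z": -4.5},
  {"x": 6.1, "y": 7.5, "z": -4.5},
  {"x": 6.1, "y": 7.5, "z": -4.5},
])

```text
$.targets[0]: bad value
```

Run:
```python
from plant import bot
import cv2
o=bot.get_obs(); c=bot.capture("wrist"); cv2.imwrite("pics/w1.png",c["img"])
import pickle; pickle.dump((o,c),open("w1.pkl","wb"))
print(o['time'],o['tool_pos'],o['tcp_rot'],{k:c[k] for k in c if k!='img'})
```

```text
0.7667 [ 384.0830013  -234.65903416  195.77790798] [-3.14153246e+00  1.44080571e-04  1.08461449e-01] {'fx': 414.0898872151947, 'fy': 414.0898872151947, 'cx': 313.77825467073933, 'cy': 238.09630544149212, 'k1': -0.09529885013252364, 'hand_eye': array([[ 2.36328891e-04, -9.70173890e-01, -2.42409917e-01,
         6.45168626e+01],
       [ 9.99999797e-01,  3.72582166e-04, -5.16235671e-04,
         5.58681686e-01],
       [ 5.91155981e-04, -2.42409746e-01,  9.70173781e-01,
        -1.57532074e+02],
       [ 0.00000000e+00,  0.00000000e+00,  0.00000000e+00,
         1.00000000e+00]])}
```

View pics/w1.png

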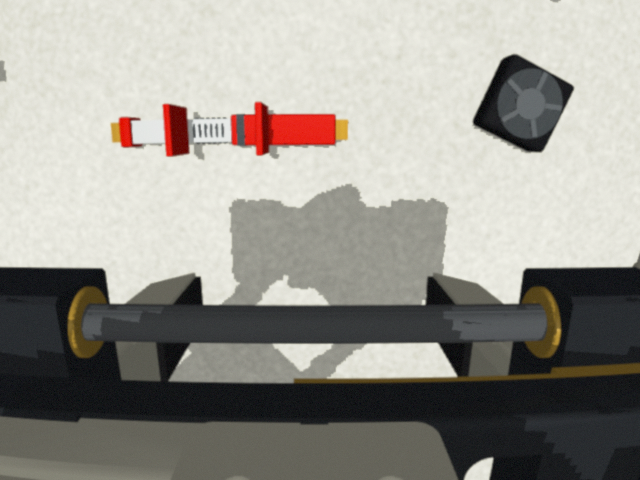

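Run:
```python
import cv2
t=cv2.imread("pics/w1.png"); cv2.imwrite("pics/w1z.png",cv2.resize(t[90:170,100:360],None,fx=3,fy=3,interpolation=cv2.INTER_CUBIC))
```

```text
(no output)
```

View pics/w1z.png

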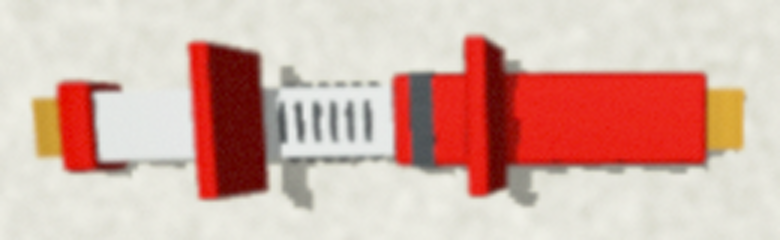

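```bash
cat >> h.py <<'E'
def wcam(o,c):
    Rt=R.from_euler('xyz',o['tcp_rot']).as_matrix(); H=c['hand_eye']
    return dict(f=c['fx'],cx=c['cx'],cy=c['cy'],k=c['k1'],p=Rt@H[:3,3]+o['tool_pos'],Rm=Rt@H[:3,:3])
E
python3 - <<'E'
from h import *
import pickle
o,c=pickle.load(open("w1.pkl","rb")); w=wcam(o,c)
z=lambda X,Y:((X+.5)/3-.5+100,(Y+.5)/3-.5+90)
L=[((8,96,16),z(33,98)),((-8,96,16),z(36,156)),((8,-96,16),z(743,90)),((-8,-96,16),z(743,150)),((12,-86,24),z(705,73)),((-12,-86,24),z(705,163)),((18,34,66),z(190,43)),((-18,34,66),z(202,198)),((18,-34,66),z(487,40)),((-18,-34,66),z(490,193))]
x,r=fit([(w,p,u) for p,u in L],[446,-158,.1]); print(x.round(3),r.round(1).tolist())
E
```

```text
[ 4.45192e+02 -1.59103e+02  1.08000e-01] [[-0.5, -0.2], [0.3, 0.5], [0.8, -0.4], [0.5, 0.2], [1.4, -0.5], [1.1, 1.2], [-1.3, -1.1], [-1.8, 0.8], [-0.4, -1.7], [-0.2, 1.6]]
```

Call:
arm_command([
  {"x": 6.1, "y": 7.6, "z": -4.5, "roll": 0},
  {"x": 6.1, "y": 7.6, "z": -4.5, "roll": 0},
  {"x": 6.1, "y": 7.6, "z": -4.5, "roll": 0},
  {"x": 6.1, "y": 7.6, "z": -4.5, "roll": 0},
  {"x": 6.1, "y": 7.6, "z": -4.5, "roll": 0},
])

```text
time: 1.23
tool_pos: [444.3, -159.5, 150.2]
tcp_rot: [-3.141, 0.002, 0.112]
contact_force: [-0.6, 0.1, 0.4]
grip_width: 92.0
```

Call:
arm_command([
  {"x": 0.1, "y": 0.1, "z": -4, "roll": 0},
  {"x": 0.1, "y": 0.1, "z": -7, "roll": 0},
  {"x": 0.1, "y": 0.1, "z": -9, "roll": 0},
  {"x": 0.1, "y": 0.1, "z": -10.5, "roll": 0},
  {"x": 0.1, "y": 0.1, "z": -11.5, "roll": 0},
  {"x": 0.1, "y": 0.1, "z": -12.1, "roll": 0},
  {"x": 0.1, "y": 0.1, "z": -12.1, "roll": 0},
  {"x": 0.1, "y": 0.1, "z": -12.1, "roll": 0},
])

```text
time: 1.9
tool_pos: [445.4, -160.4, 30.5]
tcp_rot: [3.141, -0.0, 0.108]
contact_force: [0.7, -0.4, 0.7]
grip_width: 91.9
```

Run:
```python
from plant import bot
import cv2
c=bot.capture("scene"); cv2.imwrite("pics/s2.png",cv2.resize(c["img"][120:320,80:330],None,fx=3,fy=3))
```

```text
(no output)
```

View pics/s2.png

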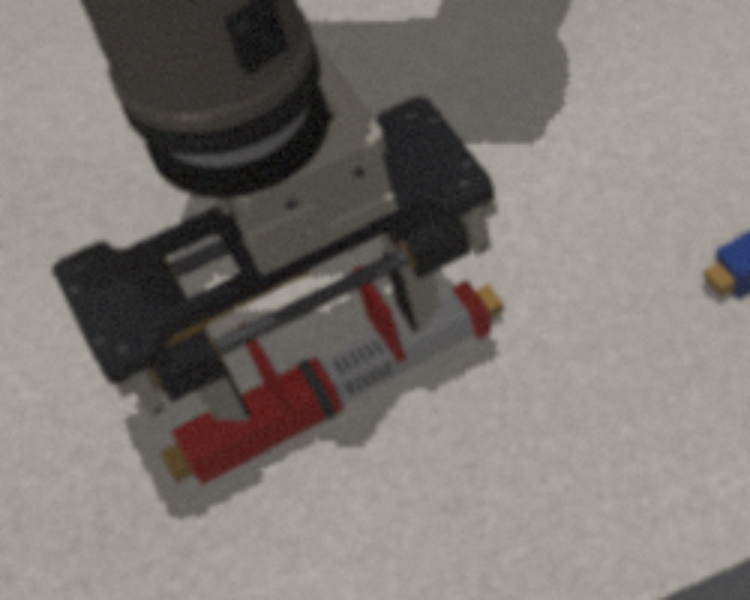

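The fingers straddle both ears: the ears are near (265,365) and (385,315) and the fingers sit outside them. I'll close now.

Call:
arm_command([
  {"x": 0, "y": 0, "z": -0.1, "roll": 0},
  {"x": 0, "y": 0, "z": -0.1, "roll": 0},
  {"x": 0, "y": 0, "z": -0.1, "roll": 0},
  {"x": 0, "y": 0, "z": -0.1, "roll": 0},
  {"x": 0, "y": 0, "z": -0.1, "roll": 0},
  {"x": 0, "y": 0, "z": -0.1, "roll": 0},
  {"x": 0, "y": 0, "z": -0.1, "roll": 0},
  {"x": 0, "y": 0, "z": -0.1, "roll": 0},
], fingers=0)

```text
time: 2.62
tool_pos: [445.8, -159.8, 29.3]
tcp_rot: [3.141, -0.001, 0.109]
contact_force: [0.8, -1.4, 3.8]
grip_width: 43.2
```

Call:
arm_command([
  {"x": 0, "y": 0, "z": 0, "roll": 0},
  {"x": 0, "y": 0, "z": 0, "roll": 0},
  {"x": 0, "y": 0, "z": 0, "roll": 0},
  {"x": 0, "y": 0, "z": 0, "roll": 0},
  {"x": 0, "y": 0, "z": 0, "roll": 0},
  {"x": 0, "y": 0, "z": 0, "roll": 0},
], fingers=0)

```text
time: 3.12
tool_pos: [445.8, -159.9, 29.4]
tcp_rot: [3.141, -0.001, 0.109]
contact_force: [-0.1, -1.3, 5.9]
grip_width: 35.6
```

Call:
arm_command([
  {"x": 0, "y": 0, "z": 1, "roll": 0},
  {"x": 0, "y": 0, "z": 3, "roll": 0},
  {"x": 0, "y": 0, "z": 6, "roll": 0},
  {"x": 0, "y": 0, "z": 9, "roll": 0},
  {"x": 0, "y": 0, "z": 12, "roll": 0},
  {"x": 0, "y": 0, "z": 12, "roll": 0},
  {"x": 0, "y": 0, "z": 12, "roll": 0},
])

```text
time: 3.7
tool_pos: [445.7, -159.6, 149.8]
tcp_rot: [3.14, -0.002, 0.109]
contact_force: [0.2, -0.0, -1.8]
grip_width: 35.6
```

Run:
```python
from plant import bot
import cv2
o=bot.get_obs(); print(o['tool_pos'],o['contact_force'],o['moment'],o['grip_width'])
c=bot.capture("wrist"); cv2.imwrite("pics/w3.png",c["img"])
c=bot.capture("scene"); cv2.imwrite("pics/s3.png",c["img"])
```

```text
[ 445.735073   -159.64620126  149.82547927] [ 0.18564612 -0.02604472 -1.75806517] [ 0.01741354  0.0453405  -0.00335807] 35.645627109525975
```

View pics/w3.png

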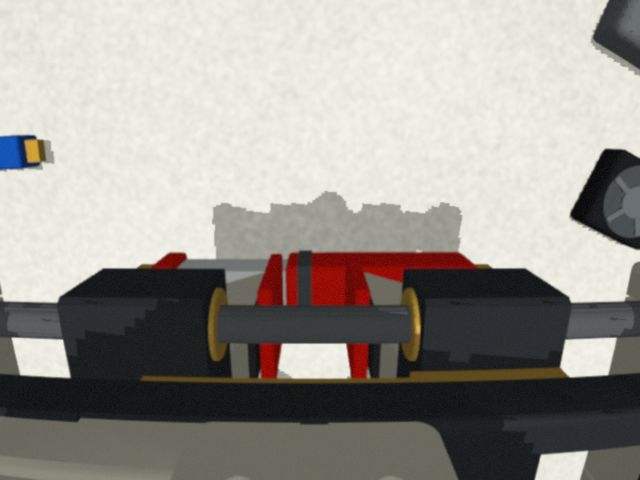

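View pics/s3.png

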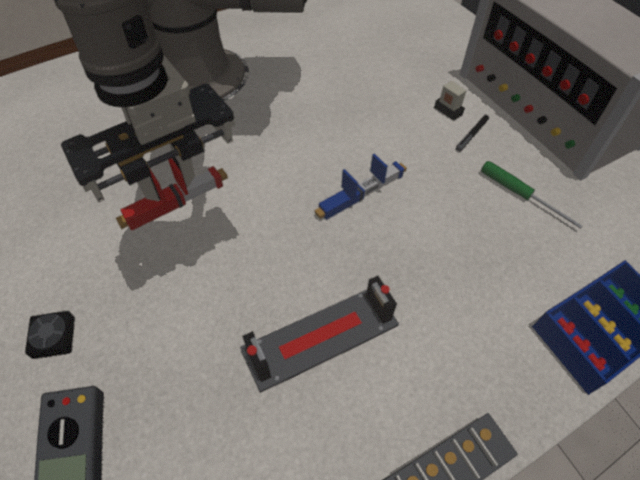

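Call:
arm_command([
  {"x": 3, "y": 1.5, "z": 0.5, "roll": -0.05},
  {"x": 6, "y": 5, "z": 1, "roll": -0.1},
  {"x": 9, "y": 8, "z": 2, "roll": -0.132},
  {"x": 12, "y": 10.9, "z": 2, "roll": -0.132},
  {"x": 12, "y": 10.9, "z": 2, "roll": -0.132},
  {"x": 12, "y": 10.9, "z": 2, "roll": -0.132},
  {"x": 12, "y": 10.9, "z": 2, "roll": -0.132},
])

```text
time: 4.38
tool_pos: [564.1, -50.2, 166.8]
tcp_rot: [-3.141, 0.005, -0.022]
contact_force: [-1.2, -0.5, -2.3]
grip_width: 35.6
```

Run:
```python
from plant import bot
import cv2,pickle
from h import *
o=bot.get_obs(); print(o['tool_pos'],o['contact_force'],o['tcp_rot'],o['grip_width'])
c=bot.capture("wrist"); cv2.imwrite("pics/w4.png",c["img"]); pickle.dump((o,c),open("w4.pkl","wb"))
w=wcam(o,c)
h=(670.1,-50.6,-.023)
im=c['img'].copy()
for P in [(35,108,10),(-35,108,10),(35,-108,10),(-35,-108,10),(0,0,10),(0,86,60),(0,-86,60)]:
    u=proj(w,place(h,[P]))[0]; print(P,u.round(1)); cv2.circle(im,(int(u[0]),int(u[1])),3,(255,255,0),1)
cv2.imwrite("pics/w4m.png",im)
```

```text
[564.10419055 -50.17465445 166.76785209] [-1.23118199 -0.47547493 -2.32580681] [-3.14120981  0.00466228 -0.02189567] 35.58191256541535
(35, 108, 10) [160.6  28.1]
(-35, 108, 10) [166.  126.6]
(35, -108, 10) [461.2  28.2]
(-35, -108, 10) [455.7 126.9]
(0, 0, 10) [310.7  76. ]
(0, 86, 60) [169.5  66.9]
(0, -86, 60) [450.9  67. ]
```

View pics/w4m.png

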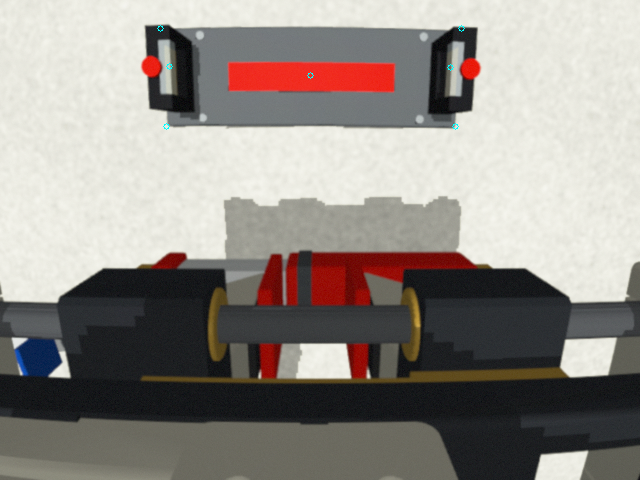

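Call:
arm_command([
  {"x": 3, "y": 0, "z": -0.5, "roll": 0},
  {"x": 6, "y": 0, "z": -2, "roll": 0},
  {"x": 9, "y": 0, "z": -4, "roll": 0},
  {"x": 10.4, "y": 0, "z": -5, "roll": 0},
  {"x": 10.4, "y": 0, "z": -5, "roll": 0},
  {"x": 10.4, "y": 0, "z": -5, "roll": 0},
  {"x": 10.4, "y": 0, "z": -5, "roll": 0},
  {"x": 10.4, "y": 0, "z": -5, "roll": 0},
])

```text
time: 5.1
tool_pos: [668.7, -51.3, 120.2]
tcp_rot: [3.141, -0.001, -0.024]
contact_force: [-0.5, 0.1, -2.4]
grip_width: 35.9
```

Run:
```python
from plant import bot
import cv2
from h import *
o=bot.get_obs(); print(o['tool_pos'],o['contact_force'],o['tcp_rot'],o['grip_width'])
t=o['tool_pos']; v=(t[0],t[1],o['tcp_rot'][2]); dz=t[2]-29.4
out=[]
for n,(x,y,W,H) in (('top',(260,120,190,110)),('scene',(210,190,220,210))):
    im=bot.capture(n)['img']
    for P in [(8,80,16),(-8,80,16),(8,-80,16),(-8,-80,16),(12,-70,24),(-12,-70,24),(12,-70,0)]:
        q=place(v,[P])+[0,0,dz]; u=proj(n,q)[0]; cv2.circle(im,tuple(int(round(a)) for a in u),1,(255,255,0),-1)
    cv2.imwrite(f"pics/{n}5.png",cv2.resize(im[y:y+H,x:x+W],None,fx=600/max(W,H)*1,fy=600/max(W,H)))
```

```text
[668.65371631 -51.27549927 120.22747216] [-0.49902049  0.12899797 -2.36666385] [ 3.14125792e+00 -7.08847347e-04 -2.41382890e-02] 35.87350700458122
```

View pics/top5.png

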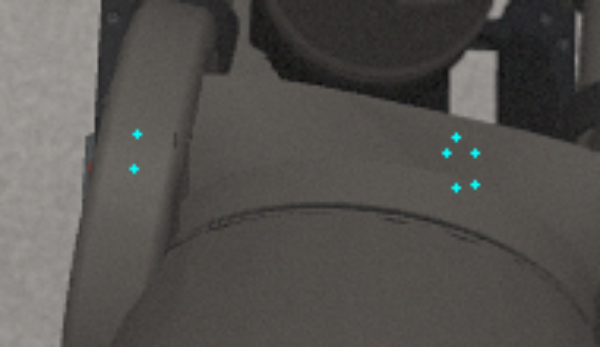

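View pics/scene5.png

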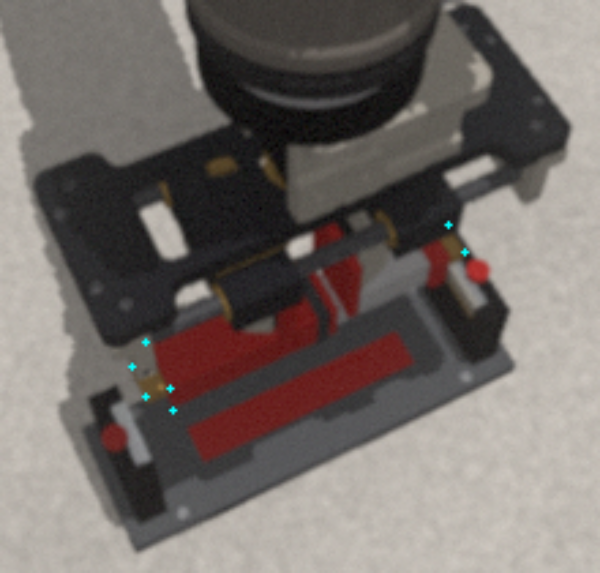

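Run:
```python
from plant import bot
import cv2
im=bot.capture('scene')['img']
cv2.imwrite("pics/s5z.png",cv2.convertScaleAbs(cv2.resize(im[300:390,235:335],None,fx=6,fy=6,interpolation=cv2.INTER_CUBIC),alpha=1.8))
cv2.imwrite("pics/s5y.png",cv2.convertScaleAbs(cv2.resize(im[260:330,330:410],None,fx=7,fy=7,interpolation=cv2.INTER_CUBIC),alpha=1.8))
```

```text
(no output)
```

View pics/s5z.png

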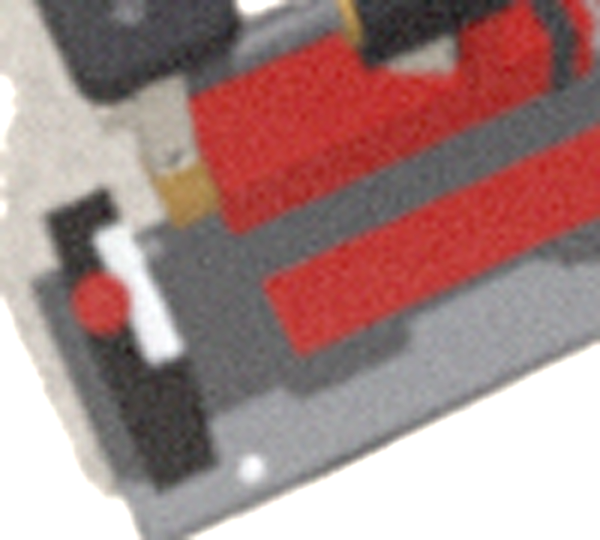

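View pics/s5y.png

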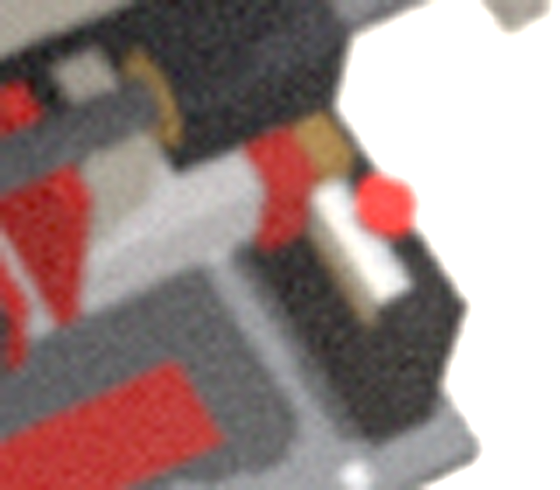

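Call:
arm_command([
  {"x": 0.1, "y": 0.05, "z": -1, "roll": 0},
  {"x": 0.1, "y": 0.05, "z": -2, "roll": 0},
  {"x": 0.1, "y": 0.05, "z": -3, "roll": 0},
  {"x": 0.1, "y": 0.05, "z": -3.8, "roll": 0},
  {"x": 0.1, "y": 0.05, "z": -4.4, "roll": 0},
  {"x": 0.1, "y": 0.05, "z": -4.4, "roll": 0},
])

```text
time: 5.75
tool_pos: [669.2, -49.8, 72.6]
tcp_rot: [-3.141, 0.004, -0.023]
contact_force: [-0.9, 0.0, -1.8]
grip_width: 35.3
```

Call:
arm_command([
  {"x": 0, "y": 0, "z": -0.5, "roll": 0},
  {"x": 0, "y": 0, "z": -1, "roll": 0},
  {"x": 0, "y": 0, "z": -1.5, "roll": 0},
  {"x": 0, "y": 0, "z": -1.9, "roll": 0},
  {"x": 0, "y": 0, "z": -1.9, "roll": 0},
  {"x": 0, "y": 0, "z": -1.9, "roll": 0},
  {"x": 0, "y": 0, "z": -1.9, "roll": 0},
])

```text
time: 6.33
tool_pos: [670.6, -50.1, 56.3]
tcp_rot: [3.141, -0.0, -0.023]
contact_force: [-0.0, 0.1, -2.2]
grip_width: 35.4
```

Run:
```python
from plant import bot
import cv2
o=bot.get_obs(); print(o['time'],o['tool_pos'],o['contact_force'],o['tcp_rot'],o['grip_width'])
im=bot.capture('scene')['img']
cv2.imwrite("pics/s6.png",cv2.convertScaleAbs(cv2.resize(im[240:400,220:420],None,fx=3.7,fy=3.7,interpolation=cv2.INTER_CUBIC),alpha=1.6))
```

```text
6.3333 [670.55453156 -50.1060545   56.27815764] [-0.04687352  0.05547111 -2.16953621] [ 3.14140768e+00 -4.50817553e-04 -2.31874211e-02] 35.423026784445625
```

View pics/s6.png

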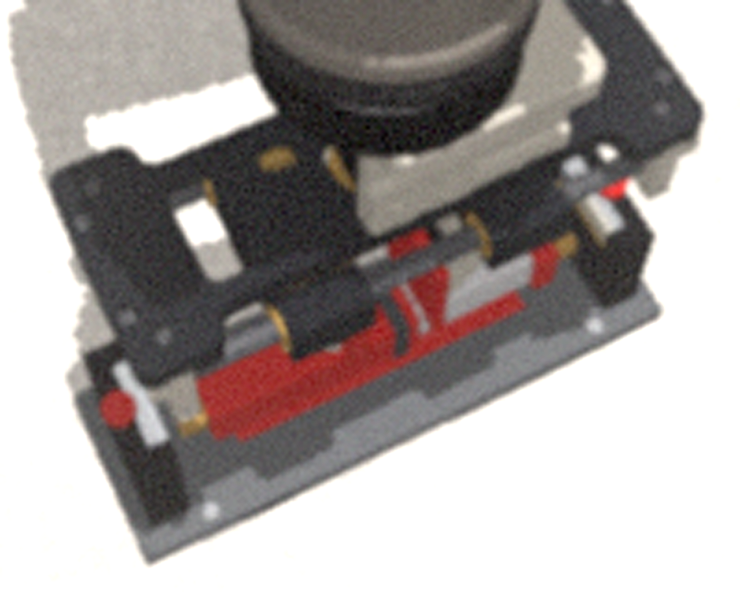

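The link sits between the blocks: the left tip is at (192,425), the right tip at (565,243), and the force reading shows no contact. I'll release.

Call:
arm_command([
  {"x": 0, "y": 0, "z": 0, "roll": 0},
  {"x": 0, "y": 0, "z": 0, "roll": 0},
  {"x": 0, "y": 0, "z": 0, "roll": 0},
  {"x": 0, "y": 0, "z": 0, "roll": 0},
  {"x": 0, "y": 0, "z": 0, "roll": 0},
  {"x": 0, "y": 0, "z": 0, "roll": 0},
  {"x": 0, "y": 0, "z": 0, "roll": 0},
  {"x": 0, "y": 0, "z": 0, "roll": 0},
], fingers=1)

```text
time: 7.05
tool_pos: [670.6, -50.1, 56.3]
tcp_rot: [3.141, -0.001, -0.023]
contact_force: [-0.6, -0.3, -0.1]
grip_width: 84.3
```

Call:
arm_command([
  {"x": 0, "y": 0, "z": 0, "roll": 0},
  {"x": 0, "y": 0, "z": 0, "roll": 0},
  {"x": 0, "y": 0, "z": 0, "roll": 0},
  {"x": 0, "y": 0, "z": 0, "roll": 0},
  {"x": 0, "y": 0, "z": 0, "roll": 0},
  {"x": 0, "y": 0, "z": 0, "roll": 0},
], fingers=1)

```text
time: 7.55
tool_pos: [670.4, -50.1, 56.1]
tcp_rot: [3.141, -0.0, -0.023]
contact_force: [0.1, 0.2, -0.3]
grip_width: 91.6
```

Run:
```python
from plant import bot
import cv2
o=bot.get_obs(); print(o['time'],o['tool_pos'],o['contact_force'],o['tcp_rot'],o['grip_width'])
im=bot.capture('scene')['img']
cv2.imwrite("pics/s7.png",cv2.convertScaleAbs(cv2.resize(im[240:400,220:420],None,fx=3.7,fy=3.7,interpolation=cv2.INTER_CUBIC),alpha=1.6))
cv2.imwrite("pics/w7.png",bot.capture('wrist')['img'])
```

```text
7.55 [670.38833593 -50.07552739  56.05434256] [ 0.12795878  0.18975618 -0.32868214] [ 3.14149201e+00 -2.13766413e-05 -2.31826049e-02] 91.63891471183585
```

View pics/s7.png

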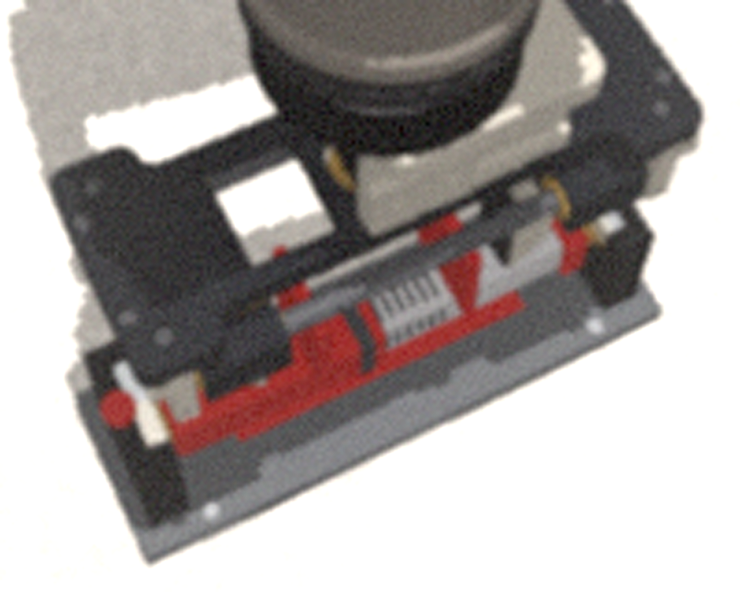

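View pics/w7.png

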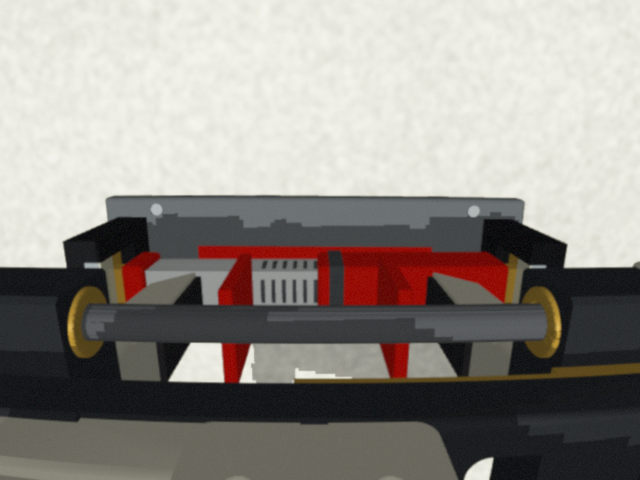

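The link has sprung out into both recesses and the fingers are clear of the ears. I'll go straight up, then back.

Call:
arm_command([
  {"x": 0, "y": 0, "z": 1, "roll": 0},
  {"x": 0, "y": 0, "z": 3, "roll": 0},
  {"x": 0, "y": 0, "z": 6, "roll": 0},
  {"x": 0, "y": 0, "z": 10, "roll": 0},
  {"x": 0, "y": 0, "z": 13, "roll": 0},
  {"x": -3, "y": 0, "z": 14, "roll": 0},
  {"x": -7, "y": 0, "z": 14, "roll": 0},
  {"x": -11, "y": 0, "z": 14, "roll": 0},
], fingers=1)

```text
time: 8.32
tool_pos: [559.8, -50.1, 197.6]
tcp_rot: [3.141, -0.003, -0.023]
contact_force: [0.2, -1.1, -0.0]
grip_width: 91.7
```

Call:
arm_command([
  {"x": -4, "y": 0, "z": 0, "roll": 0},
  {"x": -8, "y": -2, "z": 1, "roll": 0},
  {"x": -12, "y": -4, "z": 2, "roll": 0},
  {"x": -15, "y": -6, "z": 3, "roll": 0},
  {"x": -18, "y": -8, "z": 3, "roll": 0},
  {"x": -18, "y": -11, "z": 3, "roll": 0},
  {"x": -18, "y": -11, "z": 3, "roll": 0},
  {"x": -18, "y": -11, "z": 3, "roll": 0},
])

```text
time: 8.98
tool_pos: [380.3, -161.2, 227.0]
tcp_rot: [3.141, -0.002, -0.026]
contact_force: [0.7, 0.2, -0.1]
grip_width: 92.0
```

Run:
```python
from plant import bot
import cv2
from h import *
o=bot.get_obs(); print(o['time'],o['tool_pos'],o['contact_force'],o['grip_width'])
h=(670.1,-50.6,-.023)
for n,(x,y,W,H) in (('top',(280,140,150,80)),('scene',(230,260,180,140))):
    im=bot.capture(n)['img']; cv2.imwrite(f"pics/{n}8full.png",im)
    f=720/W; z=cv2.convertScaleAbs(cv2.resize(im[y:y+H,x:x+W],None,fx=f,fy=f,interpolation=cv2.INTER_CUBIC),alpha=1.5)
    for P in [(18,31,86),(-18,31,86),(18,-31,86),(-18,-31,86),(12,83,44),(-12,83,44),(12,-83,44),(-12,-83,44)]:
        u=(proj(n,place(h,[P]))[0]-[x,y]+.5)*f; cv2.circle(z,tuple(int(round(a)) for a in u),3,(255,255,0),-1)
    cv2.imwrite(f"pics/{n}8.png",z)
```

```text
8.9833 [ 380.32041347 -161.20176232  227.03921824] [ 0.67613209  0.20148926 -0.07468294] 91.9698328135198
```

View pics/top8.png

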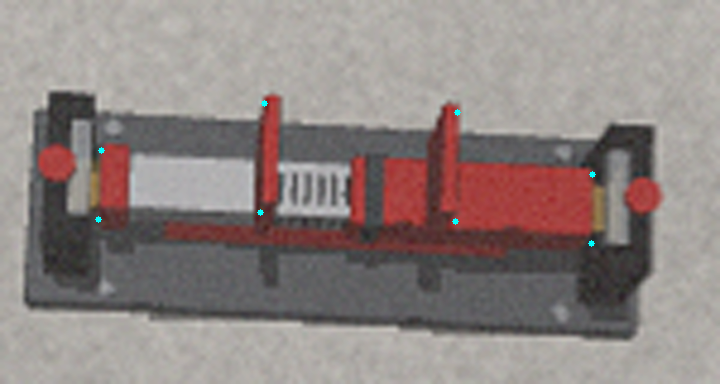

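View pics/scene8.png

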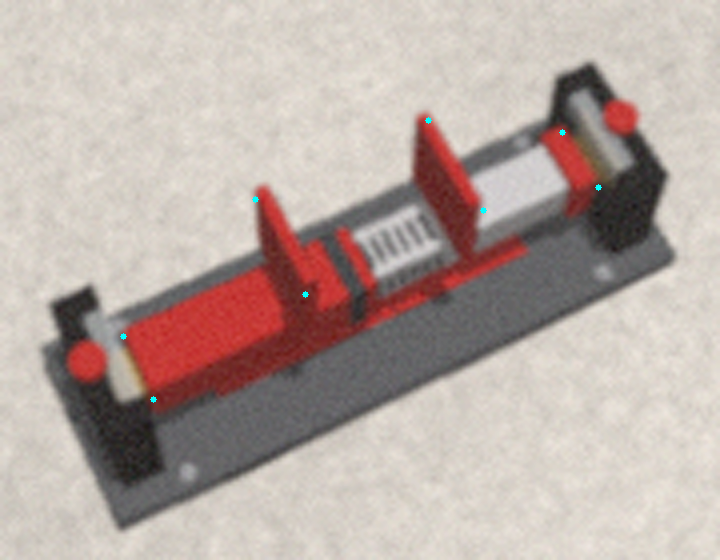

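View pics/scene8full.png

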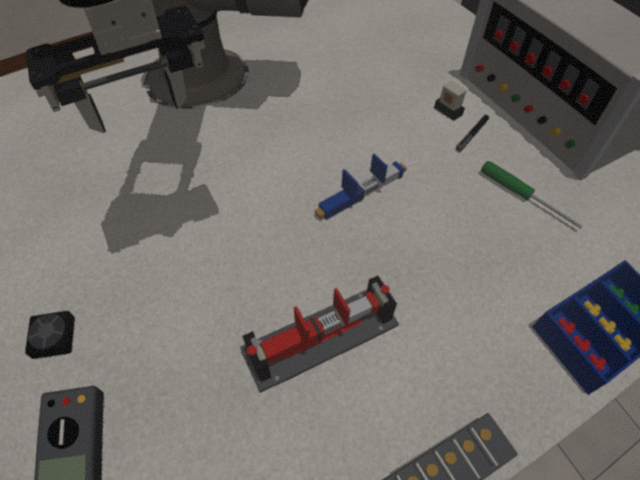

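The red link is upright in the holder with both brass tips under the recess lips, at (95,190) and (598,208) in the top view. It sits about 2–3 mm towards +x, which is within the recess play. The blue link is where it was and the arm is clear.

Run:
```python
from plant import bot
print(bot.close_job())
```

```text
the job is handed in; nothing more can be done
None
```

I picked up the red link, squeezed it fully (35.6 mm between the fingers) and lowered it between the holder blocks without contact. I then released it, moved the arm clear and handed the job in at about 9 s of robot time.

**Last checks:** The final top and scene pictures show the red link upright in the holder with both brass tips in the recesses. It sits about 2–3 mm off the predicted centre towards +x, within the ±8 mm of play in the recess. The blue link had not visibly moved, the gripper was open, and nothing was touching (force reading under 1 N).

**Refused command:** One move command was refused because its rows left out the turn value; I sent it again with the value filled in. No other check failed.

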